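# Open the lab incubator

### The arm

A 6-joint arm with a two-finger parallel gripper is mounted at the origin on the work surface. World frame = base frame: x ahead of the robot, y to its left, z up, the work surface at z = 0. Lengths are in m, angles in rad, forces in N, time in s.
With the tool pointing down it reaches from about 0.375 to 0.925 m from the base axis. Payload 5.7 kg.
Tool frame: the origin (TCP) lies midway between the tips of the shut fingers; the grasp point (between the pads) lies bot.tcp_to_grasp behind it (bot.tcp_to_grasp is the distance from the TCP to the grasp point, in m); y points along the fingers, x is the direction in which the jaws open and shut, and the axes are right-handed (so a half turn about y gives the same grasp; the last joint's range is limited). The gripper opens to 88 mm and grips with 3 to 60 N. Pads are 20 mm wide; open, the fingers measure 115 mm over their backs; the gripper's body (75 mm by 178 mm) begins 61 mm behind the grasp point.
Start: joints at [1.051, 0.359, 1.51, -0, 1.272, -0.115], TCP at [0.236, 0.551, 0.223] pointing down, gripper open.
Joint ranges: [-2.97, 2.97], [-1.01, 2.36], [0.21, 2.38], [-0.96, 4.11], [0.2, 2.71], [-2.98, 2.98]. Speed limits (rad/s): [2.39, 2.39, 3.14, 3.14, 3.14, 3.14].

### API

Orientations are given as a rotation vector (axis times angle).
In Python, from rig import bot gives the robot as it stands. The module is installed in compiled form; this text tells all that it offers. Calls block until the motion is done:
- bot.move_pose(position, orientation): joint-space move of the TCP to a pose.
- bot.movel(position, rot=None, speed=0.15): straight line of the TCP; rot=None keeps the orientation; speed is the mean speed in m/s.
- bot.goto_joints(angles): joint-space move.
- bot.gripper_to(opening, effort=None): finger opening in m; effort is the grip in N (None keeps the last); returns when the fingers have stopped.
- bot.dwell(seconds).
- bot.solve_ik(position, orientation): joint angles nearest the present ones, or None.
- bot.observe(): the state.
- bot.camera(name): name is "scene" or "top" or "wrist"; returns the picture (384x512x3 uint8, red, green, blue); there is no depth.
- bot.camera_info(name): a dict with "intrinsics" (3x3 intrinsics, pixels), "dist" ([k1, k2, p1, p2, k3] as OpenCV has them; the pictures are not rectified), "T" (4x4, takes a point from camera to world coordinates). Camera axes: x right, y down, z forward; pixel columns grow to the right and rows downward; lengths in m; the calibration is good to about 2 mm. A picture is of the moment at which its call begins: read the wrist's pose just before it. camera_info takes no time and is no camera call; for the wrist camera it gives the pose at the moment of the call.
A pose or a line that the arm cannot do raises bot.MotionError and nothing moves.
- bot.close_job(): hands the job in, once; it reports no verdict.
Trained networks look in the newest picture that a camera, given by its name, has taken for a name from the list of things; names that differ only in an ending like _2 or _b are one class to them, and where a whole thing is asked for, a point or a joint stands for the part that bears it (a point fixed in the world has none). Each returns a list of dicts, best first, with "p" (0 to 1); they miss things now and then, are a little off and sometimes report something else, mostly with a low value. They report only what shows in the picture. A call takes as long as a camera call. They do not tell look-alikes from the thing itself.
- bot.search_frame(camera, query): "centre" ([column, row] in pixels, amid what is visible of it).
- bot.landmark_of(camera, query): "centre" ([column, row] in pixels: a listed point, or the origin of a listed thing).
The state is a dict: "time": time; "joints": joint angles; "dq": joint speeds; "joint_torque": joint torques, N m; "tool_pos": TCP position; "tcp_rot": TCP orientation; "force": force on the tool from outside, world axes, zero at the start; "moment": the same for the moment, N m; "width": finger opening in m.
Only numpy, scipy, OpenCV 4.12 (cv2) and the standard library are available. Lean on these libraries where they do the work, as an engineer would, in place of code of your own. Each camera call takes 0.05 s, during which the arm holds its last target. There are 200 camera calls.

### The job

The ground sample in the mortar is about to be put away: swing the blue door of the small white incubator wide open, about square to the cabinet, and leave it standing open. Keep the dark door of the grey oven shut, and leave the mortar standing where it is.

Things in the scene. Friction and masses are not known exactly. Their poses are not given: they have to be found in the camera images.
- incubator_door (a joint): Door angle, rad: 0 shut, grows opening, stop at 1.9; starts shut or ajar up to 0.35. Fixed white cabinet 220 wide, 200 deep, 260 high; blue door 216 wide, 20 thick, facing the robot. Upright hinge on its left edge (+y, seen from the robot): it swings towards the robot, clockwise from above. Lightly stiff (1 N at the handle), stays where left. Left or right of the oven, turned up to 13 degrees.
- incubator_handle (a point): Grip point on the blue door's white handle: upright round bar, 16 diameter, 110 long, axis 45 off the door's face and 30 from its free edge, on two thin stubs. Point on the bar's axis, 25 below its top end, 229 above the bench, 31 below the cabinet's top. Axes turn with the door: z up, x into the door's face, y along the door towards the hinge. Hinge axis at x +55, y +190 here.
- oven_door (a joint): Door angle of the oven, rad: 0 shut, shut at the start, grows as it opens. The oven is the other fixed cabinet, same size and build, beside the incubator: grey body, dark steel door with an orange handle, hinged on the left as seen from the robot.
- mortar_center (a point): White porcelain mortar with its pestle leaning in it (one piece, 0.9 kg): 140 diameter at the rim, 75 high, the pestle's end up to 140 high; it stands in front of the oven. The point lies on the mortar's axis, half-way up; z is up.
Mind the look-alikes: they are no part of the job. What is meant by the part that bears mortar_center is not pink or yellow, and is the larger of those in its own colour.

How it is judged:
At the end, for the whole second after the job is handed in: The incubator's door stands still, open by more than 1.2 rad (69 degrees); the oven's door is shut to within 0.15 rad; the mortar stands upright (within 0.2 rad) within 30 mm of where it was (value of joint incubator_door above 1.2 rad and velocity of joint incubator_door between -0.05 and 0.05 rad/s and value of joint oven_door below 0.15 rad and distance of mortar_center from where it was at the start of the episode below 0.03 m and angle between mortar_center's own z axis and vertical below 0.2 rad); the robot touches nothing.
It fails at once if the oven's door is opened (value of joint oven_door above 0.25 rad).
It fails at once if the mortar is knocked over (angle between mortar_center's own z axis and vertical above 0.5 rad).
It also fails if it takes over 38 s, if anything falls off the work surface, if the arm or the gripper's body presses on something with over 40 N, if the wrist force passes 120 N, or if a joint passes its speed limit or range.

## Working session

There is one attempt and no reset: what is moved stays moved. The work goes in short steps, each a Python script; the robot and the scene stay as the last script left them, time stands still between calls to the robot, and variables do not carry over. Pictures are saved under pics/ and viewed, about 8 in all and at most 12, crops included, and the job is handed in when it is done.

```bash
mkdir -p pics; cat > h.py <<'E'
from rig import bot
import numpy as np, cv2
from scipy.spatial.transform import Rotation as R
def ray(cam,px,info=None):
    i=info or bot.camera_info(cam)
    u=cv2.undistortPoints(np.array([[px]],float),np.array(i["intrinsics"]),np.array(i["dist"]))[0,0]
    T=np.array(i["T"]); return T[:3,3],T[:3,:3]@np.array([u[0],u[1],1])
def at_z(cam,px,z,info=None):
    o,d=ray(cam,px,info); return o+d*(z-o[2])/d[2]
def proj(cam,p):
    i=bot.camera_info(cam);T=np.linalg.inv(np.array(i["T"]))
    return cv2.projectPoints(np.array(p,float).reshape(-1,3),cv2.Rodrigues(T[:3,:3])[0],T[:3,3],np.array(i["intrinsics"]),np.array(i["dist"]))[0][:,0]
def save(cam,name):
    im=bot.camera(cam); cv2.imwrite("pics/"+name,im[:,:,::-1]); return im
E
python3 - <<'E'
from h import *
np.set_printoptions(precision=3,suppress=True)
a=save("scene","s0.png");b=save("top","t0.png")
cv2.imwrite("pics/st0.png",cv2.resize(np.hstack([a,b])[:,:,::-1],(800,300)))
for c in("scene","top"):
    print(c,np.array(bot.camera_info(c)["T"])[:3].round(3).tolist())
    for q,z in(("incubator_handle",.229),("mortar_center",.0375),("incubator_door",None),("oven_door",None)):
        for f in ("landmark_of","search_frame"):
            try:
                for r in getattr(bot,f)(c,q)[:4]:
                    print(q,f,round(r["p"],2),np.round(r["centre"],1),at_z(c,r["centre"],z) if z else "")
            except Exception as e: print(q,f,e)
print(bot.observe()["time"],bot.tcp_to_grasp,bot.observe()["tcp_rot"])
E
```

```text
scene [[-0.706, 0.517, -0.484, 1.034], [0.708, 0.532, -0.464, 0.499], [0.018, -0.671, -0.742, 0.969]]
incubator_handle landmark_of 0.95 [282.3 221.3] [0.556 0.145 0.229]
mortar_center landmark_of 0.83 [255.5 162.2] [ 0.305 -0.186  0.038]
mortar_center landmark_of 0.8 [201.  151.5] [ 0.404 -0.358  0.037]
mortar_center landmark_of 0.79 [268.7 223. ] [0.467 0.029 0.037]
mortar_center landmark_of 0.56 [214.9 185.3] [ 0.479 -0.201  0.037]
mortar_center search_frame 0.96 [256.4 157.6] [ 0.286 -0.2    0.037]
mortar_center search_frame 0.82 [198.6 148. ] [ 0.398 -0.378  0.037]
mortar_center search_frame 0.65 [218.6 179.5] [ 0.452 -0.212  0.037]
mortar_center search_frame 0.65 [267.5 212.8] [ 0.44  -0.001  0.037]
incubator_door landmark_of it knows: incubator_handle, mortar_center
incubator_door search_frame 0.69 [284.9 251.6] 
oven_door landmark_of it knows: incubator_handle, mortar_center
oven_door search_frame 0.72 [175.  166.8] 
top [[-0.004, -0.986, 0.169, 0.292], [-1.0, 0.001, -0.019, -0.023], [0.019, -0.169, -0.985, 1.118]]
incubator_handle landmark_of 0.97 [181.5 143.7] [0.567 0.155 0
[... 174 characters left out ...]
[308.  191.2] [ 0.474 -0.201  0.038]
mortar_center landmark_of 0.66 [362.9 218. ] [ 0.391 -0.369  0.038]
mortar_center landmark_of 0.65 [233.7 195.9] [0.46  0.028 0.038]
mortar_center search_frame 0.93 [366.5 217.9] [ 0.391 -0.38   0.038]
mortar_center search_frame 0.74 [309.5 253. ] [ 0.286 -0.2    0.038]
mortar_center search_frame 0.63 [232.6 193.3] [0.468 0.031 0.038]
mortar_center search_frame 0.56 [310.8 189. ] [ 0.481 -0.209  0.038]
incubator_door landmark_of it knows: incubator_handle, mortar_center
incubator_door search_frame 0.89 [163.7 129.3] 
oven_door landmark_of it knows: incubator_handle, mortar_center
oven_door search_frame 0.75 [312.5 124.6] 
0.7 0.0187 [-1.374 -0.906  0.906]
```

View pics/s0.png

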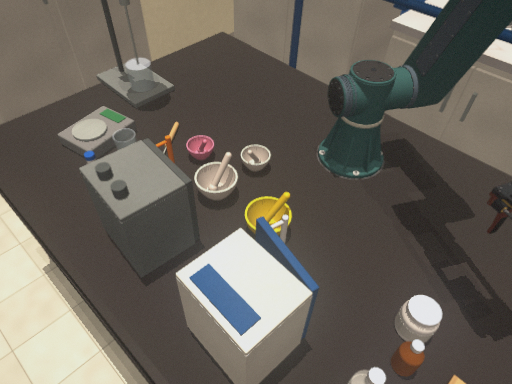

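View pics/t0.png

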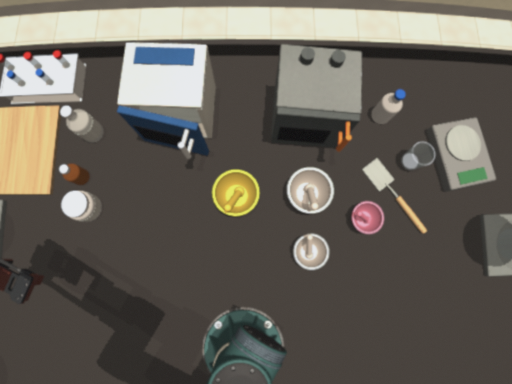

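The scene shows the white incubator (top view around 165,85) with its blue door ajar and its handle at (186,145). The grey oven is to its right, with an orange handle at (345,132). The target mortar is the large white one at (310,191) in the top view, about (0.475, -0.20). The yellow bowl at (236,193), jar at (80,205) and bottles (72,173), (82,122) are near the door's swing, so I check those clearances next.

```bash
python3 - <<'E'
from h import *
np.set_printoptions(precision=3,suppress=True)
for n,p in dict(BL=(126,44),BR=(208,44),FL=(121,103),doorhinge=(121,107),doorfree=(205,150)).items(): print(n,at_z("top",p,.26))
for n,p,z in (("jar",(76,207),.09),("brown",(66,171),.1),("whiteb",(66,112),.12),("yellow",(236,193),.05),("yelpestle",(229,207),.1)): print(n,at_z("top",p,z))
# handle by triangulation
o1,d1=ray("scene",(282.3,221.3));o2,d2=ray("top",(181.5,143.7))
A=np.stack([d1,-d2],1);s=np.linalg.lstsq(A,o2-o1,rcond=None)[0];print("tri",o1+d1*s[0],o2+d2*s[1])
im=cv2.imread("pics/t0.png")[20:240,20:260];cv2.imwrite("pics/tc.png",cv2.resize(im,None,fx=3.2,fy=2.7*3.2/2.7*.85,interpolation=cv2.INTER_CUBIC)[:600,:800])
E
```

```text
BL [0.84  0.312 0.26 ]
BR [0.836 0.09  0.26 ]
FL [0.668 0.311 0.26 ]
doorhinge [0.657 0.31  0.26 ]
doorfree [0.541 0.09  0.26 ]
jar [0.419 0.492 0.09 ]
brown [0.526 0.527 0.1  ]
whiteb [0.704 0.536 0.12 ]
yellow [0.467 0.021 0.05 ]
yelpestle [0.418 0.038 0.1  ]
tri [0.564 0.151 0.242] [0.563 0.153 0.242]
```

View pics/tc.png

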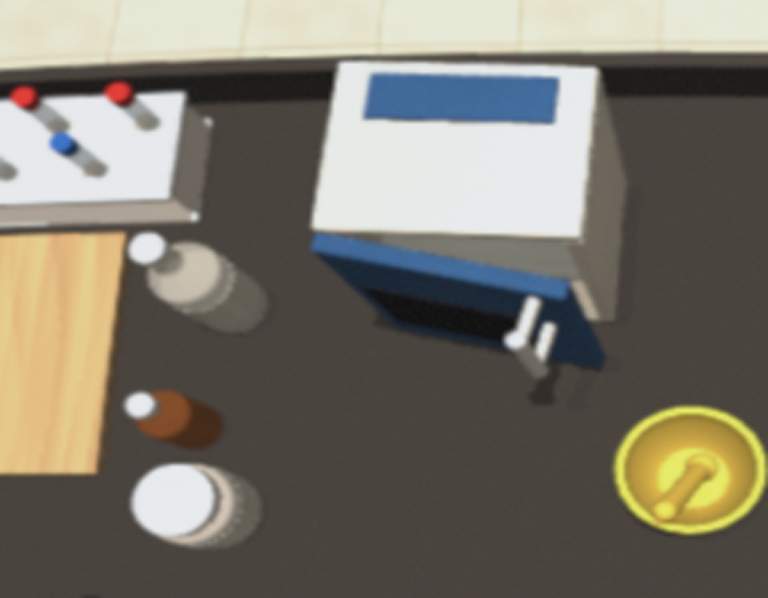

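```bash
python3 - <<'E'
from h import *
np.set_printoptions(precision=3,suppress=True)
f=lambda x,y,z=.26: at_z("top",(20+x/3.2,20+y/2.72),z)
L={n:f(*p) for n,p in dict(cabL=(312,229),cabR=(581,237),cabBL=(338,61),cabBR=(598,68),fl=(315,250),fr=(568,298),bl=(316,234),br=(570,280)).items()}
for k in L: print(k,L[k])
a=lambda p,q: np.arctan2(*(L[q]-L[p])[[0,1]]*[1,-1]) 
def ang(p,q): d=L[q]-L[p]; return np.arctan2(d[0],-d[1])   # rotation from -y
print("cab front",ang("cabL","cabR"),"back",ang("cabBL","cabBR"),"doorF",ang("fl","fr"),"doorB",ang("bl","br"))
print("bar top",f(515,340,.254))
print("joint1 etc", bot.solve_ik)
h=np.array([.563,.153])
for th in (-.2,-.25,-.3,-.35,-.4): # door dir angle
    u=np.array([np.sin(th),-np.cos(th)])   # towards free edge
    n=np.array([np.cos(th),np.sin(th)])    # into face
    print(th,"hinge",h+.055*n-.19*u)
E
```

```text
cabL [0.665 0.32  0.26 ]
cabR [0.655 0.101 0.26 ]
cabBL [0.845 0.314 0.26 ]
cabBR [0.833 0.093 0.26 ]
fl [0.644 0.316 0.26 ]
fr [0.594 0.11  0.26 ]
bl [0.66  0.317 0.26 ]
br [0.612 0.109 0.26 ]
cab front -0.04784997106889944 back -0.05376576185283831 doorF -0.23526880653378462 doorB -0.2271070829720765
bar top [0.556 0.152 0.254]
joint1 etc <function make.<locals>.ik at 0x7f6924948680>
-0.2 hinge [0.655 0.328]
-0.25 hinge [0.663 0.323]
-0.3 hinge [0.672 0.318]
-0.35 hinge [0.68  0.313]
-0.4 hinge [0.688 0.307]
```

```bash
cat >> h.py <<'E'
def un(th): return np.array([np.sin(th),-np.cos(th),0]),np.array([np.cos(th),np.sin(th),0])
def rot(th,s=1):
    x=s*un(th)[0]; y=np.array([0,0,-1.]); return R.from_matrix(np.stack([x,y,np.cross(x,y)],1)).as_rotvec()
E
python3 - <<'E'
from h import *
np.set_printoptions(precision=3,suppress=True)
H=np.array([.656,.324,0])
for s in(1,-1):
    for th in np.linspace(-.23,-1.6,6):
        u,n=un(th);p=H-.055*n+.19*u
        print(s,round(th,2),p[:2],bot.solve_ik(p+[0,0,.21],rot(th,s)))
q0=bot.observe()
s=min((1,-1),key=lambda s:abs(bot.solve_ik([.558,.152,.36],rot(-.23,s))[5]+0) if bot.solve_ik([.558,.152,.36],rot(-.23,s)) is not None else 9)
bot.movel([*q0["tool_pos"][:2],.37])
bot.move_pose([.558,.152,.37],rot(-.23,s))
print("s",s,bot.observe()["time"],bot.observe()["joints"])
i=bot.camera_info("wrist"); save("wrist","w1.png")
for r in bot.landmark_of("wrist","incubator_handle"): print(r["p"],r["centre"],at_z("wrist",r["centre"],.229,i))
E
```

```text
1 -0.23 [0.559 0.152] [0.145 0.341 1.572 0.    1.229 1.946]
1 -0.5 [0.516 0.184] [0.217 0.297 1.639 0.    1.206 2.292]
1 -0.78 [0.483 0.227] [ 0.31   0.277  1.668 -0.     1.197  2.659]
1 -1.05 [0.464 0.278] None
1 -1.33 [0.458 0.331] [ 0.504  0.321  1.602  0.     1.218 -2.883]
1 -1.6 [0.468 0.385] [ 0.574  0.378  1.514 -0.     1.25  -2.538]
-1 -0.23 [0.559 0.152] [ 0.145  0.341  1.572  0.     1.229 -1.195]
-1 -0.5 [0.516 0.184] [ 0.217  0.297  1.639 -0.     1.206 -0.85 ]
-1 -0.78 [0.483 0.227] [ 0.31   0.277  1.668  0.     1.197 -0.483]
-1 -1.05 [0.464 0.278] [ 0.411  0.286  1.655 -0.     1.201 -0.107]
-1 -1.33 [0.458 0.331] [ 0.504  0.321  1.602 -0.     1.218  0.259]
-1 -1.6 [0.468 0.385] [ 0.574  0.378  1.514 -0.     1.25   0.603]
s -1 3.6917 [ 0.148  0.231  1.335  0.     1.576 -1.194]
0.73 [257.0, 183.0] [0.561 0.155 0.229]
```

View pics/w1.png

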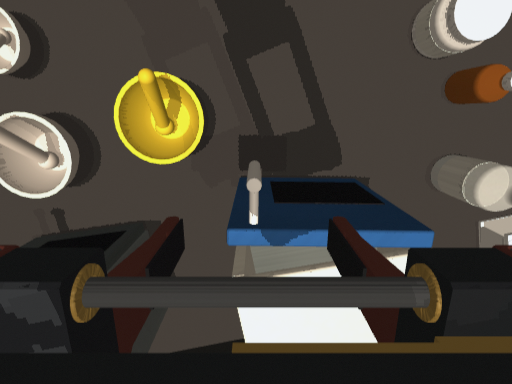

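The wrist view shows the bar at (255,183), with the door edge level in the image, so the door angle estimate holds. The network's (0.561, 0.155) agrees within 3 mm with the overview, so I grip there.

```bash
python3 - <<'E'
from h import *
np.set_printoptions(precision=3,suppress=True)
g=np.array([.560,.154]); th=-.23
bot.movel([*g,.30],rot(th,-1)); bot.movel([*g,.211],speed=.1)
o=bot.observe();print(o["time"],o["tool_pos"],o["force"])
bot.gripper_to(.01,15)
o=bot.observe();print(o["time"],o["width"],o["tool_pos"],o["force"])
save("top","t1.png")
u,n=un(th);H=np.array([*g,0])+.055*n-.19*u;print("H",H)
for t in (-.3,-.4):
    u,n=un(t);p=H-.055*n+.19*u;bot.movel([*p[:2],.211],rot(t,-1),speed=.06)
    o=bot.observe();print(t,o["time"],o["width"],o["tool_pos"],o["force"])
E
```

```text
5.45 [0.561 0.154 0.212] [ 0.592 -1.053  0.02 ]
6.55 0.01578596307901595 [0.558 0.151 0.211] [ -5.18  -10.391   4.133]
H [0.657 0.326 0.   ]
-0.3 6.9833 0.015904636592333446 [0.546 0.159 0.211] [-5.583 -8.576  5.602]
-0.4 7.4667 0.01533736974914295 [0.53  0.171 0.211] [-6.958 -7.781  5.328]
```

Gripped at 16 mm width with low forces. I carry on along the arc.

```bash
python3 - <<'E'
from h import *
np.set_printoptions(precision=3,suppress=True)
H=np.array([.657,.326,0])
for t in np.linspace(-.55,-1.6,8):
    u,n=un(t);p=H-.055*n+.19*u;bot.movel([*p[:2],.211],rot(t,-1),speed=.08)
    o=bot.observe();print(round(t,2),o["time"],round(o["width"],4),o["tool_pos"],o["force"])
    if np.linalg.norm(o["force"])>35 or o["width"]<.012: print("STOP");break
save("top","t2.png")
E
```

```text
-0.55 7.9833 0.0156 [0.508 0.192 0.211] [-5.999 -5.057  4.9  ]
-0.7 8.5 0.0157 [0.49  0.215 0.211] [-6.893 -3.387  5.46 ]
-0.85 9.0167 0.0157 [0.476 0.241 0.211] [-6.114 -2.722  5.333]
-1.0 9.5333 0.0161 [0.466 0.269 0.211] [-6.469 -1.238  5.311]
-1.15 10.05 0.0157 [0.46  0.298 0.211] [-6.284  0.077  4.103]
-1.3 10.5667 0.0158 [0.458 0.328 0.211] [-5.221  0.606  3.198]
-1.45 11.0833 0.0155 [0.461 0.357 0.211] [-4.006  0.618  2.596]
-1.6 11.6 0.0158 [0.469 0.386 0.211] [-2.758  1.817  0.324]
```

View pics/t2.png

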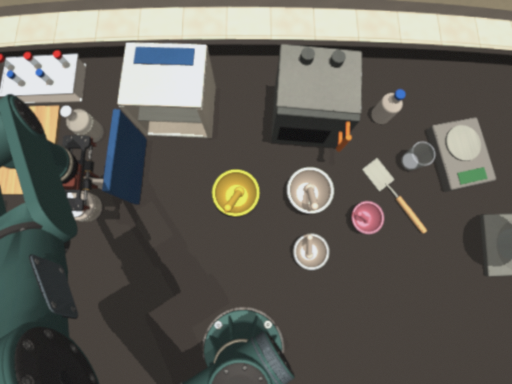

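The top view shows the blue door standing square to the cabinet, from (115,115) to (110,195), with the oven and mortars as they were. I release, lift and check.

```bash
python3 - <<'E'
from h import *
np.set_printoptions(precision=3,suppress=True)
bot.gripper_to(.05); p=bot.observe()["tool_pos"]
bot.movel([p[0],p[1],.40],speed=.12)
bot.movel([.30,.42,.42],speed=.2)
o=bot.observe();print(o["time"],o["force"],o["width"],o["tool_pos"])
a=save("scene","s3.png");b=save("top","t3.png")
for c in("scene","top"):
    for r in bot.landmark_of(c,"mortar_center"): print(c,round(r["p"],2),np.round(r["centre"],1),at_z(c,r["centre"],.0375))
    for r in bot.landmark_of(c,"incubator_handle"): print(c,"handle",r["p"],at_z(c,r["centre"],.229))
cv2.imwrite("pics/st3.png",cv2.resize(np.hstack([a,b])[:,:,::-1],(800,300)))
E
```

```text
15.1 [-0.212 -0.715  0.343] 0.050301029982715115 [0.301 0.42  0.42 ]
scene 0.91 [267.7 222.5] [0.467 0.025 0.037]
scene 0.8 [256.4 160. ] [ 0.295 -0.191  0.037]
scene 0.62 [199.6 151.1] [ 0.407 -0.363  0.037]
scene 0.61 [218.  183.6] [ 0.466 -0.199  0.038]
scene handle 0.6 [0.467 0.384 0.229]
top 0.84 [306.3 193.1] [ 0.469 -0.195  0.038]
top 0.82 [235.2 195.1] [0.463 0.023 0.038]
top 0.67 [309.1 250.6] [ 0.293 -0.199  0.038]
top 0.58 [368.5 219.4] [ 0.386 -0.386  0.038]
top handle 0.86 [0.469 0.388 0.229]
```

View pics/st3.png

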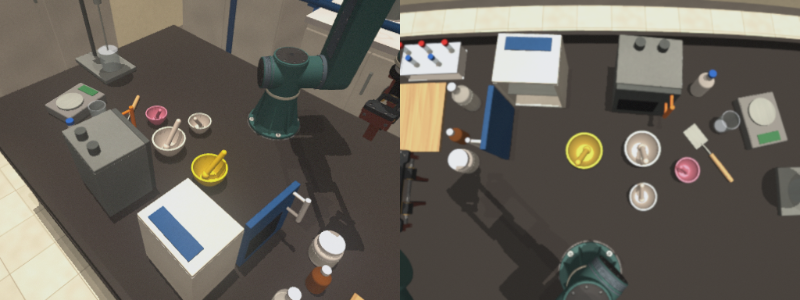

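The side-by-side picture shows the door wide open and clear of the arm (blue door at 497,120 in the right half). The oven is shut, and the mortar at (642,150) is upright and has not moved.

```bash
python3 -c "
from h import *
bot.dwell(.3); print(bot.observe()['force']); bot.close_job()"
```

```text
[ 0.60856044 -1.13966156  0.03177377]
the job is handed in; nothing more can be done
```

The incubator's blue door is standing open at about 1.55 rad from shut, close to square to the cabinet, and I handed the job in at about 15 s of the 38 s allowed. I gripped its handle from above, swung it along its hinge arc, released it and backed the arm away.

- **Door:** both cameras put the handle at about (0.468, 0.386) afterwards, within a few mm of where I aimed it.
- **Forces:** the wrist force stayed under about 13 N in the readings taken between moves. It was near zero at the end, with the gripper clear of everything.
- **Oven:** its door looks shut in both final pictures; I judged this by eye and did not measure the angle.
- **Mortar:** it looks upright in the final pictures. The before and after position readings differ by 5 to 13 mm. That is within the scatter of the networks, and the arm never came near it.

No check failed. One early reading disagreed: triangulating the handle gave a height of 0.242 instead of the known 0.229, so I used the known height and the wrist camera for the grasp.

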